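Switch on the examination lamp, raise its mast to the second stop and hold it there

TASK

Switch on the examination lamp: twist its red key clockwise to the stop, let go and let it spring back. Then press the yellow button so that the lamp head pops up to its first stop, take the head by its black grip and pull it straight up to the second stop. The mast sinks back when let go, so finish while still holding the head fully up with the gripper, and leave everything else on the table where it is.

Things in the scene. Friction and masses are not known exactly. Their poses are not given: they have to be found in the camera images.
- lamp: Fixed base of the lamp: a teal box with a mid-grey top plate, 140 (its x) by 320 (its y) by 60 mm high; origin at the centre of its underside on the table, z up. Seen from its -x side (the robot's side), the red key is near the right end (at y = -110 mm), the mast and lamp head in the middle, the yellow button near the left end (y = +110 mm), all at x = 0 of the base.
- key_grip (a point): Centre of the red key's bar: bar 46 mm long, 12 mm thick, 36 mm high, upright axis. It stands on a round collar 48 mm wide and a red disc, 18 mm high together; this point is 30 mm above the base's top plate, the bar's top 48 mm above the plate, its underside 12 mm. Its x axis lies along the bar (parallel to the base's x axis when the key is at rest), y across it.
- key (a joint): Angle of the key, rad: 0 at rest, grows clockwise seen from above, stop at 1.0. A spring turns it back when it is let go (0.04 N m at rest, 0.14 N m at the stop).
- release_top (a point): Centre of the top face of the yellow round push button, 30 mm across, in a black housing; pressed straight down, it moves with the button.
- release (a joint): Travel of the button, m: 0 up, 0.006 fully down; springs back. About 5 N presses it fully. It unlatches the lamp head at about 0.004.
- grip_center (a point): Centre (half-way up) of the black upright grip on top of the lamp head: a round stub 28 mm across and 44 mm high, on a white disc 90 mm across and 12 mm thick. When stowed, this point is 42 mm above the base's top plate and the grip's top is 64 mm above it. It moves straight up with the mast.
- inner (a joint): Draw of the upper (thin steel) mast section with the lamp head, m: 0 stowed and latched, 0.045 out at the first stop. Once unlatched, a spring pushes it up there by itself in about half a second (about 2 to 3 N).
- outer (a joint): Draw of the lower (thick aluminium) mast section, which carries the upper one, m: 0 down, 0.055 fully out at the second stop. Raising the grip past the first stop draws it out; a spring and the weight pull it back down (about 5 N at the bottom, 7 N at the top), and it does not lock.
- dropper: Bystander: white dropper bottle with blue cap, 38 mm across, 95 mm high, on the far side of the lamp; origin under its centre.
- cotton_jar: Bystander: clear-white jar with white lid, 64 mm across, 95 mm high, on the far side of the lamp; origin under its centre.
- meter: Bystander: white glucose meter, 95 by 52 by 20 mm, lying on the near side of the lamp; origin under its centre.
- lancer: Bystander: green lancing pen, 100 by 18 by 18 mm, lying on the near side of the lamp; origin under its centre.
- glove_box: Bystander: glove box, blue and white, 125 by 240 by 85 mm, on the right; origin under its centre.
- tub_lid: Bystander: flat red tub lid, 130 by 110 by 10 mm, on the right; origin under its centre.
- marker: Bystander: blue marker pen, 120 mm long, 13 mm thick, lying on the left; origin under its centre.

How it is judged:
On the way, in this order (a step that is already met when the one before it is completed fails the run):
1. the key is twisted to its stop (value of joint key above 0.92 rad), for 0.1 s.
2. the key is let go and has sprung back (value of joint key below 0.1 rad and contact force between the fingers and key below 0.3 N), for 0.1 s.
3. the button is pressed (value of joint release above 0.0035 m).
4. the lamp head has popped up to the first stop (value of joint inner above 0.041 m), for 0.1 s.
5. the head is pulled up to the second stop (value of joint outer above 0.05 m), for 0.2 s.
At the end, for the whole second after the job is handed in: Both mast sections are drawn out to within 5 mm of their stops (upper over 41 of 45 mm, lower over 50 of 55 mm), held there by the gripper's fingers on the lamp head with over 2 N of contact; the key is back at rest (under 0.1 rad) and the button is up (value of joint inner above 0.041 m and value of joint outer above 0.05 m and contact force between the fingers and inner above 2 N and value of joint key below 0.1 rad and value of joint release below 0.002 m); the arm keeps its last pose, push and grip.
It fails at once if the dropper bottle or the cotton jar is moved more than 20 mm or tipped (distance of any of dropper, cotton_jar from where it was at the start of the episode above 0.02 m or angle between any of dropper, cotton_jar's own z axis and vertical above 0.3 rad).
It fails at once if another thing on the table is moved more than 20 mm (distance of any of meter, lancer, glove_box, tub_lid, marker from where it was at the start of the episode above 0.02 m).
It also fails if it takes over 58 s, if anything falls off the work surface, if the arm or the gripper's body presses on something with over 40 N, if the wrist force passes 120 N, or if a joint passes its speed limit or range.

ROBOT

A 6-joint arm with a two-finger parallel gripper is mounted at the origin on the work surface. World frame = base frame: x ahead of the robot, y to its left, z up, the work surface at z = 0. Lengths are in m, angles in rad, forces in N, time in s.
With the tool pointing down it reaches from about 0.4 to 0.825 m from the base axis. Payload 7 kg.
Tool frame: the origin (TCP) lies at the centre of the arm's flange, where the gripper is bolted on; the fingertips stand 178 mm ahead of it and the grasp point (between the pads) lies 159 mm ahead of it (arm.tip_reach is the distance from the TCP to the fingertips, in m); z points along the fingers, y is the direction in which the jaws open and shut (so a half turn about z gives the same grasp; the last joint's range is limited). The gripper opens to 88 mm and grips with 3 to 60 N. Pads are 19 mm wide; open, the fingers measure 130 mm over their backs; the gripper's body (78 mm by 193 mm) begins 47 mm behind the grasp point.
Start: joints at [-0.897, 0.359, 0.012, 0, -1.224, -0.288], TCP at [0.254, -0.625, 0.405] pointing down, gripper open.
Joint ranges: [-3.07, 3.07], [-1.43, 2.12], [-1.02, 1.25], [-3.03, 1.67], [-3.05, -0], [-3.03, 3.03]. Speed limits (rad/s): [2.39, 2.39, 3.01, 3.14, 3.14, 3.14].

INTERFACE

Orientations are given as [roll, pitch, yaw] about the fixed x, y, z axes, in that order (R = Rz(yaw) Ry(pitch) Rx(roll)).
In Python, from station import arm gives the robot as it stands.
- The arm moves only by the shell command python3 -m inch 'ROWS' [OPENING] [FORCE]. ROWS is JSON, a list that holds one entry, the list of rows, each a list of 6 numbers: the shift along the world's x, y, z in units of 200 mm (1.0 is 200 mm), then the turn, a rotation vector about the world's x, y, z in units of 180 degrees (1.0 is 180 degrees). A call has 1 to 8 rows; each row is the pose to reach, as a shift and turn from the pose commanded when the call began, turning the shorter way round; what a row does not reach only later rows make up. A row lasts 1/8 s, in which the tool goes at most 62.5 mm and 10.7 degrees, less where a joint would pass 70% of its speed; a pose out of reach is approached as far as the arm can. A call with a number of a shift or a turn outside -1 to 1 is refused whole. A call with a gripper value outside its range is refused whole. OPENING is the finger opening in mm, from 0 to 87.6, set as the call begins (- or left out, the last holds). The fingers move at their own pace and stop on an object; FORCE is the grip in N (left out, the last holds). Time passes only in rows, so rows that repeat a pose let the fingers close. It gives the time, the measured TCP pose, the force and the opening at its end, in the units of the state.
- arm.get_state(): the state, without advancing time (a new reading comes with each control period).
- arm.grab_frame(name): name is "scene" or "side" or "wrist"; returns the picture (480x640x3 uint8, blue, green, red); there is no depth.
- arm.camera_params(name): a dict with "vertical_fov" (degrees; the focal length in pixels is half the picture's height over the tangent of half this angle, whatever the lens; pixels are square), "cx", "cy" (the principal point, pixels), "pose" (4x4, takes a point from camera to world coordinates). Camera axes: x right, y down, z forward; pixel columns grow to the right and rows downward; lengths in m; the calibration is good to about 2 mm. The wrist camera is an equidistant fisheye: a pixel r from the principal point sees the ray r / f radians off the axis. A picture is of the moment at which its call begins: read the wrist's pose just before it. camera_params takes no time and is no camera call; for the wrist camera it gives the pose at the moment of the call.
- arm.job_done(): hands the job in, once; it reports no verdict.
Trained networks look in the newest picture that a camera, given by its name, has taken for a name from the list of things; names that differ only in an ending like _2 or _b are one class to them, and where a whole thing is asked for, a point or a joint stands for the part that bears it (a point fixed in the world has none). Each returns a list of dicts, best first, with "score" (0 to 1); they miss things now and then, are a little off and sometimes report something else, mostly with a low value. They report only what shows in the picture. A call takes as long as a camera call.
- arm.search_frame(target, camera): "box" ([left, top, right, bottom] in pixels, round what is visible of it).
- arm.regions_of(target, camera): "region" (480x640 bool, what is visible of it) and "box" ([left, top, right, bottom] in pixels, round what is visible of it).
The state is a dict: "t": time; "q": joint angles; "qd": joint speeds; "joint_efforts": joint torques, N m; "eef_pos": TCP position; "ee_rot": TCP orientation; "force": force on the tool from outside, world axes, zero at the start; "moment": the same for the moment, N m; "width": finger opening in m.
Only numpy, scipy, OpenCV 4.12 (cv2) and the standard library are available. Lean on these libraries where they do the work, as an engineer would, in place of code of your own. Each camera call takes 0.05 s, during which the arm holds its last target.

## Working session

There is one attempt and no reset: what is moved stays moved. The work goes in short steps, Python scripts to look and compute and a shell command to move; the robot and the scene stay as the last step left them, time stands still between calls to the robot, and variables do not carry over. Pictures are saved under pics/ and viewed, and the job is handed in when it is done.

```bash
mkdir -p pics; ls; python3 - <<'E'
from station import arm
import cv2
print(arm.get_state())
for n in ("scene","side","wrist"):
    p=arm.camera_params(n); print(n,p)
    cv2.imwrite(f"pics/{n}0.png",arm.grab_frame(n))
E
```

```text
pics
{'t': 0.0, 'q': array([-8.96879420e-01,  3.59337490e-01,  1.10711627e-02, -3.49471946e-04,
       -1.22413296e+00, -2.88125329e-01]), 'qd': array([-9.76495875e-05,  1.08892540e-03,  3.56737165e-04,  6.96768651e-04,
        1.02778922e-04,  5.91715718e-04]), 'joint_efforts': array([ 3.01761529e-04, -5.82709837e+01,  2.93050110e+01,  6.99681491e+00,
        6.75234071e-03, -1.76414642e-04]), 'eef_pos': array([ 0.25393072, -0.62519132,  0.40375989]), 'ee_rot': array([ 3.13996241e+00, -1.40544270e-04, -2.75591996e+00]), 'force': array([-0.38815155, -0.05140622,  0.08310023]), 'moment': array([ 0.01733131,  0.00108517, -0.01304041]), 'width': 0.08760431078136996}
scene {'vertical_fov': 53.266593380783036, 'cx': 321.1032073984311, 'cy': 230.1048910712461, 'pose': array([[-0.45362258,  0.74236206, -0.4930772 ,  1.21828646],
       [ 0.89111112,  0.38537217, -0.23960232,  0.28925056],
       [ 0.01214656, -0.5480756 , -0.8363406 ,  1.17724299],
       [ 0.        ,  0.        ,  0.        ,  1.        ]])}
side {'vertical_fov': 49.46874519809178, 'cx': 320.5074100197976, 'cy': 246.91480493759784, 'pose': array([[-0.78292195, -0.38077969,  0.49197566, -0.09484525],
       [-0.62211832,  0.47739602, -0.62053351,  0.78688076],
       [ 0.00141934, -0.79189638, -0.61065384,  0.85399305],
       [ 0.        ,  0.        ,  0.        ,  1.        ]])}
wrist {'vertical_fov': 65.70646984690485, 'cx': 321.9654648551995, 'cy': 237.22204687155386, 'pose': array([[-0.37477616,  0.88992883,  0.25994136,  0.18328325],
       [ 0.92711426,  0.35931877,  0.10653245, -0.65414411],
       [ 0.00140448,  0.28092116, -0.95972982,  0.38369129],
       [ 0.        ,  0.        ,  0.        ,  1.        ]])}
```

View pics/scene0.png

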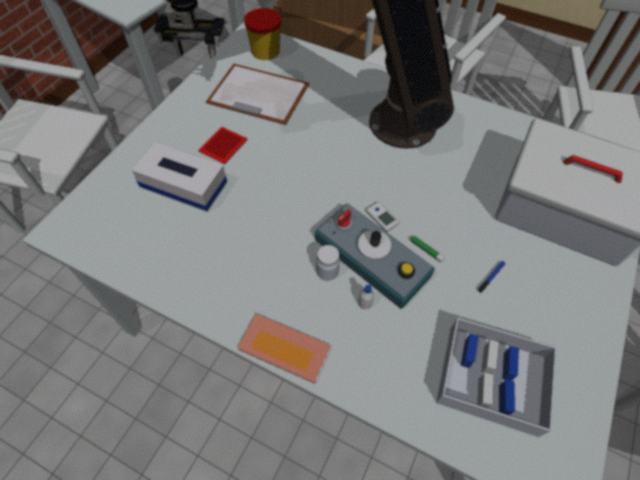

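View pics/side0.png

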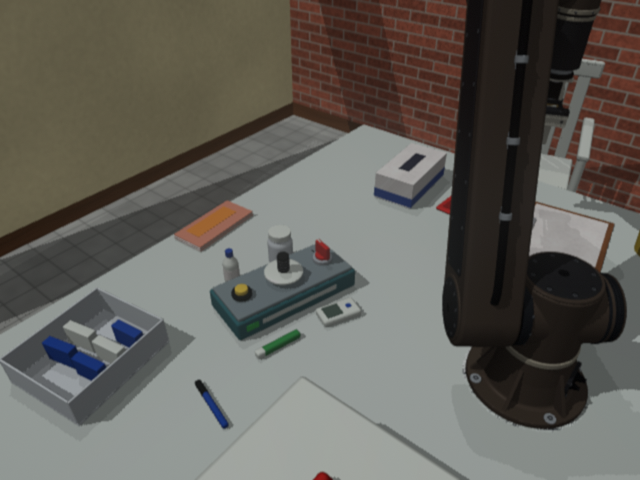

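The lamp shows in both fixed views: in the scene picture the key is at (344,215), grip at (376,238) and button at (407,270). In the side picture they're at (321,250), (283,262) and (241,292).

```bash
cat > h.py <<'E'
from station import arm
import cv2, numpy as np
def proj(name,P,prm=None):
    p=prm or arm.camera_params(name); T=np.linalg.inv(p['pose']); f=240/np.tan(np.radians(p['vertical_fov']/2))
    c=np.atleast_2d(P)@T[:3,:3].T+T[:3,3]
    if name=='wrist':
        r=np.hypot(c[:,0],c[:,1]); th=np.arctan2(r,c[:,2]); k=f*th/np.maximum(r,1e-9)
        return np.c_[p['cx']+k*c[:,0],p['cy']+k*c[:,1]]
    return np.c_[p['cx']+f*c[:,0]/c[:,2],p['cy']+f*c[:,1]/c[:,2]]
def ray(name,uv,prm=None):
    p=prm or arm.camera_params(name); f=240/np.tan(np.radians(p['vertical_fov']/2))
    d=np.array([uv[0]-p['cx'],uv[1]-p['cy']])/f
    if name=='wrist':
        r=np.hypot(*d); v=np.r_[d/r*np.sin(r),np.cos(r)] if r>1e-9 else np.array([0,0,1.])
    else: v=np.r_[d,1]
    v=p['pose'][:3,:3]@v; return p['pose'][:3,3],v/np.linalg.norm(v)
def onz(name,uv,z,prm=None):
    o,v=ray(name,uv,prm); return o+v*(z-o[2])/v[2]
def tri(obs):
    A=np.zeros((3,3));b=np.zeros(3)
    for n,uv in obs:
        o,v=ray(n,uv);M=np.eye(3)-np.outer(v,v);A+=M;b+=M@o
    return np.linalg.solve(A,b)
E
python3 - <<'E'
from h import *
for t in ["key_grip","release_top","grip_center","lamp","dropper","cotton_jar","meter","lancer"]:
    o=[]
    for n in ("scene","side"):
        r=arm.regions_of(t,n)
        for k in r[:2]:
            v,u=np.nonzero(k['region']); print(t,n,round(k['score'],2),k['box'],u.mean().round(1),v.mean().round(1),len(u))
        if r:
            v,u=np.nonzero(r[0]['region']);o.append((n,(u.mean(),v.mean())))
            np.save(f"r_{t}_{n}.npy",r[0]['region'])
    if len(o)==2:print(tri(o).round(4))
E
```

```text
key_grip scene 0.66 [337.7, 214.7, 350.0, 226.4] 344.3 219.8 149
key_grip scene 0.51 [356.3, 227.5, 394.8, 259.5] 374.4 244.2 761
key_grip side 0.59 [234.3, 287.2, 248.4, 295.8] 240.9 289.0 94
key_grip side 0.54 [313.5, 241.9, 328.9, 262.2] 321.3 249.7 232
[0.5704 0.1174 0.0888]
release_top side 0.45 [231.7, 286.0, 250.4, 297.7] 241.5 289.3 143
grip_center scene 0.9 [358.9, 231.2, 394.0, 257.1] 374.3 244.5 723
grip_center side 0.88 [263.7, 249.4, 300.5, 286.5] 283.1 269.6 896
[0.5446 0.1213 0.0782]
lamp scene 0.6 [315.6, 203.6, 434.8, 309.1] 375.2 255.5 5789
lamp side 0.7 [209.3, 240.3, 357.5, 340.7] 280.8 288.2 7626
[0.5455 0.1308 0.0271]
dropper scene 0.56 [361.5, 283.7, 374.0, 308.1] 366.2 298.1 285
dropper side 0.86 [224.3, 249.0, 239.8, 281.5] 230.0 265.6 374
[0.6833 0.1621 0.0447]
cotton_jar scene 0.74 [317.6, 249.4, 337.3, 281.4] 327.8 262.9 695
cotton_jar side 0.74 [265.9, 220.4, 293.6, 263.4] 278.9 240.8 723
cotton_jar side 0.73 [224.8, 250.1, 240.7, 280.8] 230.2 266.1 377
[0.6429 0.0298 0.0602]
meter scene 0.65 [367.7, 198.9, 397.7, 232.2] 381.8 216.4 474
meter scene 0.41 [358.5, 229.7, 392.1, 259.1] 374.2 244.5 726
meter side 0.58 [315.1, 297.5, 360.7, 324.4] 338.1 311.2 834
[0.4037 0.0931 0.0105]
lancer scene 0.52 [412.6, 236.1, 444.5, 262.5] 427.0 248.7 299
lancer scene 0.22 [202.1, 123.9, 248.0, 162.6] 223.3 145.1 1058
lancer side 0.91 [253.8, 329.9, 300.8, 361.8] 277.1 343.4 509
[0.4475 0.2517 0.0099]
```

View pics/wrist0.png

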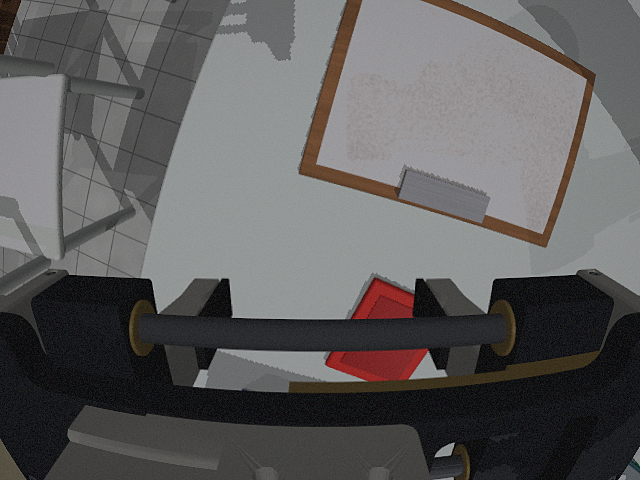

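```bash
cat > fit.py <<'E'
from h import *
from scipy.optimize import minimize, least_squares
sc=cv2.imread('pics/scene0.png'); sd=cv2.imread('pics/side0.png')
prm={n:arm.camera_params(n) for n in('scene','side')}
def cyl(x,y,r,z0,z1):
    a=np.linspace(0,2*np.pi,25); return np.array([[x+r*np.cos(t),y+r*np.sin(t),z] for t in a for z in(z0,z1)])
def box(x,y,a,b,z0,z1): return np.array([[x+i*a/2,y+j*b/2,z] for i in(-1,1) for j in(-1,1) for z in(z0,z1)])
parts=[box(0,0,.14,.32,0,.06),box(0,-.11,.046,.012,.072,.108),cyl(0,-.11,.024,.06,.078),cyl(0,0,.045,.068,.08),cyl(0,0,.014,.08,.124),cyl(0,.11,.017,.06,.075)]
def W(P,s):
    x,y,t=s[:3]; c,n=np.cos(t),np.sin(t); return P@np.array([[c,-n,0],[n,c,0],[0,0,1]]).T+[x,y,0]
def mask(n,s,parts=parts):
    m=np.zeros((480,640),np.uint8)
    for P in parts:
        u=proj(n,W(P,s),prm[n]); cv2.fillConvexPoly(m,cv2.convexHull((u*16).round().astype(np.int32)),255,shift=4,lineType=cv2.LINE_AA)
    return m/255.
reg={n:np.load(f"r_lamp_{n}.npy").astype(float) for n in prm}
def cost(s): return sum(np.abs(mask(n,s)-reg[n]).sum() for n in prm)
if __name__=='__main__':
    best=None
    for t in np.radians(np.arange(-40,41,10)):
        r=minimize(cost,[.545,.125,t],method='Nelder-Mead',options=dict(initial_simplex=[[.545,.125,t],[.56,.125,t],[.545,.14,t],[.545,.125,t+.1]]))
        if best is None or r.fun<best.fun:best=r
    s=best.x;print(s,np.degrees(s[2]),best.fun)
    for n,im in(('scene',sc),('side',sd)):
        h=cv2.cvtColor(im,cv2.COLOR_BGR2HSV)
        u0=proj(n,W(np.array([[0,0,.06]]),s),prm[n])[0].astype(int)
        for P in parts:
            u=proj(n,W(P,s),prm[n]); cv2.polylines(im,[cv2.convexHull(u.round().astype(np.int32))],True,(255,0,255),1)
        c=im[u0[1]-75:u0[1]+75,u0[0]-90:u0[0]+90]; cv2.imwrite(f'pics/fit_{n}.png',cv2.resize(c,None,fx=4,fy=4,interpolation=cv2.INTER_CUBIC))
    np.save('s.npy',s)
    print(W(np.array([[0,-.11,.09],[0,0,.102],[0,.11,.075]]),s).round(4))
E
python3 fit.py
```

```text
[ 0.54650444  0.11920152 -0.27620224] -15.825222362756888 1672.9529411764706
[[0.5165 0.0134 0.09  ]
 [0.5465 0.1192 0.102 ]
 [0.5765 0.225  0.075 ]]
```

View pics/fit_scene.png

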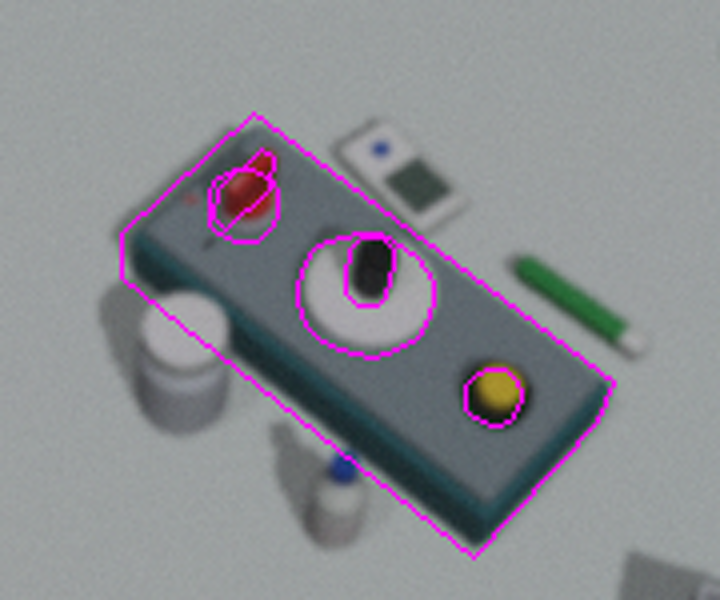

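View pics/fit_side.png

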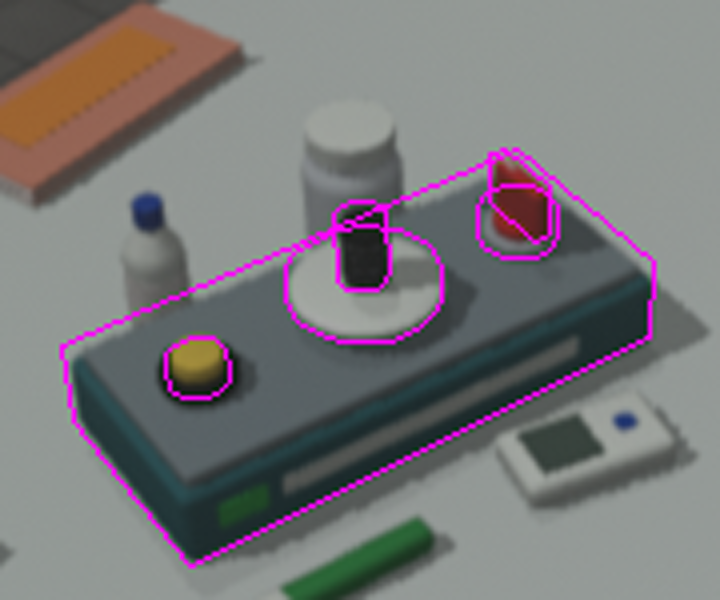

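Model overlay fits within about 5 mm, and the button top sits higher than I modelled. Next I'll go above the lamp and refine with the wrist camera.

```bash
python3 -m inch '[[[0.33,0.8,0,0,0,0.2],[0.33,0.8,0,0,0,0.2],[0.33,0.8,0,0,0,0.2],[0.33,0.8,0,0,0,0.2]]]' 40 40
python3 -m inch '[[[0.33,0.8,0,0,0,0.2],[0.33,0.8,0,0,0,0.2],[0.33,0.8,0,0,0,0.2],[0.33,0.8,0,0,0,0.2]]]'
python3 -m inch '[[[0.33,0.8,0,0,0,0.2],[0.33,0.8,0,0,0,0.2],[0.33,0.8,0,0,0,0.2],[0.33,0.8,0,0,0,0.2]]]'
python3 -m inch '[[[0.32,0.8,0,0,0,0.19],[0.32,0.8,0,0,0,0.19],[0.32,0.8,0,0,0,0.19],[0.32,0.8,0,0,0,0.19],[0.32,0.8,0,0,0,0.19]]]'
python3 - <<'E'
from h import *
np.save('wp.npy',arm.camera_params('wrist')['pose'])
cv2.imwrite('pics/w1.png',arm.grab_frame('wrist'))
cv2.imwrite('pics/s1.png',arm.grab_frame('side'))
s=arm.get_state();print(s['eef_pos'],np.degrees(s['ee_rot']),s['q'],s['t'],s['force'])
E
```

```text
t: 1.45
eef_pos: [0.3209, -0.4628, 0.4056]
ee_rot: [-3.14, 0.0, -2.12]
force: [0.1, 0.5, 0.9]
width: 0.0533
t: 1.95
eef_pos: [0.3869, -0.3029, 0.4053]
ee_rot: [-3.14, -0.0, -1.491]
force: [0.1, -0.7, -0.4]
width: 0.0398
t: 2.45
eef_pos: [0.453, -0.1428, 0.405]
ee_rot: [-3.141, -0.001, -0.863]
force: [-0.5, -0.4, -0.2]
width: 0.04
t: 3.08
eef_pos: [0.5158, 0.0146, 0.4045]
ee_rot: [3.141, 0.0, -0.274]
force: [-0.5, -0.6, -0.2]
width: 0.04
[0.51557648 0.0138233  0.40476483] [-1.79999899e+02  5.82050935e-04 -1.58251875e+01] [ 4.07832025e-01  9.52935800e-02 -3.33999165e-01 -8.56208627e-06
 -1.14151034e+00  8.86766238e-01] 3.175 [0.6215833  0.09067124 0.14667641]
```

View pics/w1.png

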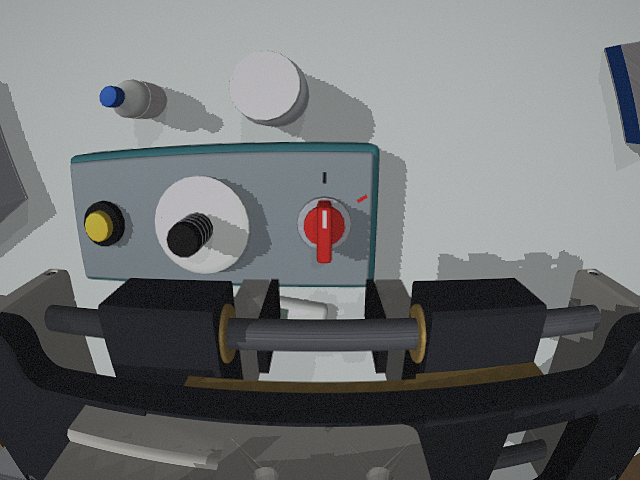

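Clear view: red key (323,232), grip (185,237), disc (202,224), button (100,225). The red stop tick is clockwise (right), which agrees with the task. Refining with this picture.

```bash
cat > fit2.py <<'E'
from h import *
from fit import W,parts,cyl,box
prm=arm.camera_params('wrist'); prm['pose']=np.load('wp.npy'); print(prm['pose'].round(3))
im=cv2.imread('pics/w1.png'); h=cv2.cvtColor(im,cv2.COLOR_BGR2HSV)
def blob(m):
    n,l,st,c=cv2.connectedComponentsWithStats(m.astype(np.uint8)); i=1+np.argmax(st[1:,4]); return c[i],st[i]
roi=np.zeros((480,640),bool); roi[140:275,60:385]=1
red=roi&((h[...,0]<8)|(h[...,0]>172))&(h[...,1]>150)
yel=roi&(h[...,0]>20)&(h[...,0]<35)&(h[...,1]>120)&(h[...,2]>70)
# bright white mark on top of key & disc
print('red',blob(red),'yel',blob(yel))
disc=roi&(h[...,1]<40)&(h[...,2]>150); print('disc',blob(disc))
s=np.load('s.npy')
for P,c in zip(parts,[(255,0,255)]*6):
    u=proj('wrist',W(P,s),prm); cv2.polylines(im,[cv2.convexHull(u.round().astype(np.int32))],True,c,1)
u=proj('wrist',W(box(0,0,.14,.32,.06,.06)[[0,2,6,4]],s),prm);print(u.round(1)); cv2.polylines(im,[u.round().astype(np.int32)],True,(0,255,0),1)
cv2.imwrite('pics/w1fit.png',cv2.resize(im[130:300,50:400],None,fx=2.25,fy=2.25,interpolation=cv2.INTER_CUBIC))
E
python3 fit2.py
```

```text
[[-0.272 -0.923 -0.27   0.588]
 [-0.962  0.261  0.076 -0.006]
 [ 0.     0.281 -0.96   0.384]
 [ 0.     0.     0.     1.   ]]
red (array([323.65482574, 229.46313673]), array([ 304,  201,   41,   62, 1492], dtype=int32)) yel (array([ 98.45575221, 225.72861357]), array([ 85, 210,  28,  32, 678], dtype=int32))
disc (array([198.9892284 , 217.55220928]), array([ 155,  176,   94,   98, 4549], dtype=int32))
[[374.7 286.9]
 [ 80.1 279.9]
 [ 61.6 153.4]
 [380.2 137.5]]
```

View pics/w1fit.png

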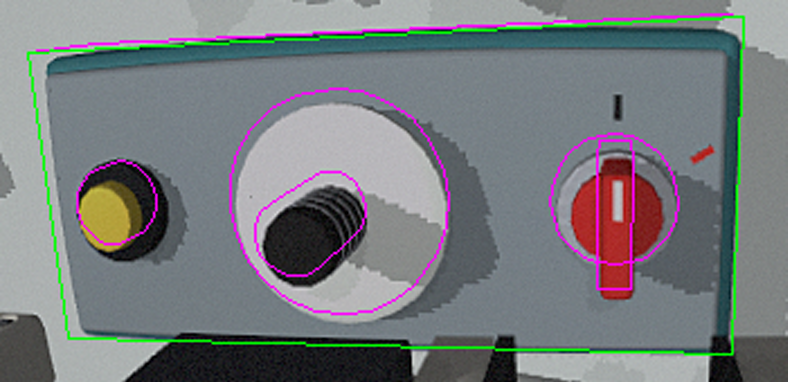

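```bash
python3 - <<'E'
from h import *
from fit import W
prm=arm.camera_params('wrist'); prm['pose']=np.load('wp.npy')
s=np.load('s.npy')
c=lambda x,y:(50+x/2.25,130+y/2.25)
for nm,px,P in [('disc',c(342,212),[0,0,.08]),('griptop',c(297,250),[0,0,.124]),('keyend',c(616,298),[-.023,-.11,.108]),('keyfar',c(616,176),[.023,-.11,.108]),('tick',c(617,107),[0,-.11,.06]),('plateNR',c(716,333),[-.07,-.16,.06]),('plateNL',c(82,330),[-.07,.16,.06]),('plateFL',c(47,75),[.07,.16,.06]),('plateFR',c(722,47),[.07,-.16,.06]),('btn',c(106,218),[0,.11,.085])]:
    w=onz('wrist',px,P[2],prm); c_,n_=np.cos(s[2]),np.sin(s[2]); d=w[:2]-s[:2]; L=np.array([c_*d[0]+n_*d[1],-n_*d[0]+c_*d[1]])
    print(nm,w.round(4),'local',L.round(4),'model',P[:2])
im=cv2.imread('pics/w1.png'); cv2.imwrite('pics/keyz.png',cv2.resize(im[160:280,270:400],None,fx=5,fy=5,interpolation=cv2.INTER_CUBIC))
E
```

```text
disc [0.5427 0.1157 0.08  ] local [-0.0027 -0.0044] model [0, 0]
griptop [0.5414 0.1188 0.124 ] local [-0.0048 -0.0018] model [0, 0]
keyend [0.4902 0.02   0.108 ] local [-0.0271 -0.1108] model [-0.023, -0.11]
keyfar [0.5323 0.0081 0.108 ] local [ 0.0166 -0.1108] model [0.023, -0.11]
tick [0.5489 0.0028 0.06  ] local [ 0.0341 -0.1114] model [0, -0.11]
plateNR [ 0.4463 -0.0118  0.06  ] local [-0.0607 -0.1533] model [-0.07, -0.16]
plateNL [0.5241 0.2808 0.06  ] local [-0.0656  0.1494] model [-0.07, 0.16]
plateFL [0.6431 0.2456 0.06  ] local [0.0585 0.1479] model [0.07, 0.16]
plateFR [ 0.5609 -0.0429  0.06  ] local [ 0.058 -0.152] model [0.07, -0.16]
btn [0.5722 0.2204 0.085 ] local [-0.0029  0.1044] model [0, 0.11]
```

View pics/keyz.png

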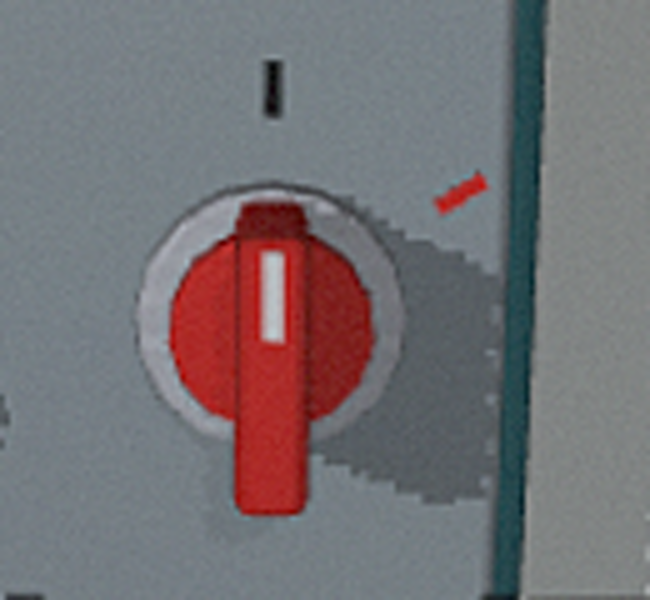

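The key bar centre comes out at about (0.511, 0.014), a few mm nearer than the first fit. Descending around the bar with the jaws at 40 mm.

```bash
python3 -m inch '[[[-0.02,0,-0.3,0,0,0],[-0.02,0,-0.5,0,0,0],[-0.02,0,-0.7,0,0,0],[-0.02,0,-0.7,0,0,0]]]' 40 40
python3 - <<'E'
from h import *
cv2.imwrite('pics/w2.png',arm.grab_frame('wrist'))
c=arm.grab_frame('side')[190:340,200:400];cv2.imwrite('pics/s2.png',cv2.resize(c,None,fx=3.5,fy=3.5))
E
```

```text
t: 3.68
eef_pos: [0.5107, 0.0132, 0.2626]
ee_rot: [3.138, 0.005, -0.277]
force: [-0.3, -0.3, 1.9]
width: 0.04
```

View pics/w2.png

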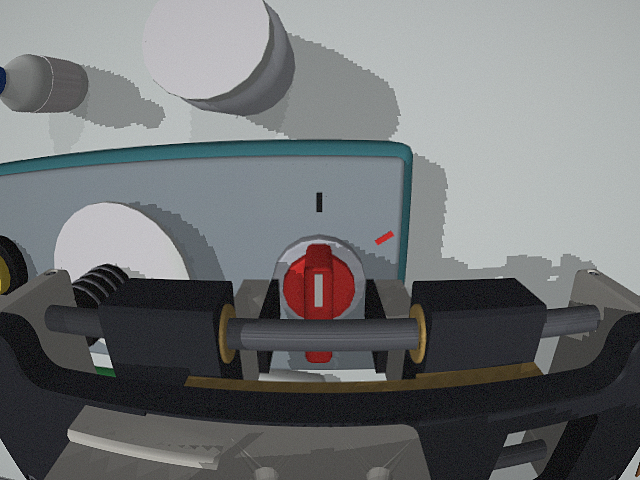

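View pics/s2.png

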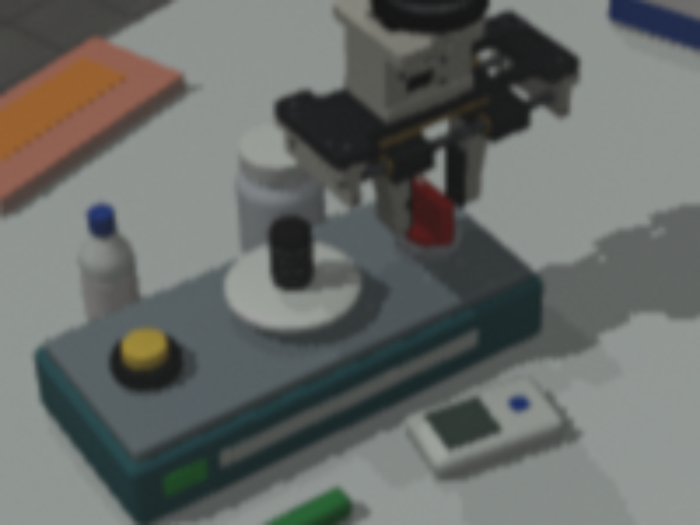

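The bar (x≈318) stands between the fingers (x≈270 and 378), about 1–2 mm off centre. Closing.

```bash
python3 -m inch '[[[0,0.006,0,0,0,0],[0,0.006,0,0,0,0],[0,0.006,0,0,0,0],[0,0.006,0,0,0,0],[0,0.006,0,0,0,0]]]' 0 40
python3 - <<'E'
from h import *
s=arm.get_state();print(s['force'],s['moment'],s['width'],s['q'])
cv2.imwrite('pics/w3.png',arm.grab_frame('wrist'))
E
```

```text
t: 4.4
eef_pos: [0.5119, 0.0147, 0.2655]
ee_rot: [3.139, -0.0, -0.274]
force: [-0.2, -8.2, 6.3]
width: 0.0114
[-0.16875178 -8.16535338  6.32533028] [-3.4057625   0.30016363 -0.07654837] 0.011354923038969114 [ 0.41340551  0.2320621  -0.52741871  0.00256961 -0.81260524  0.88203465]
```

View pics/w3.png

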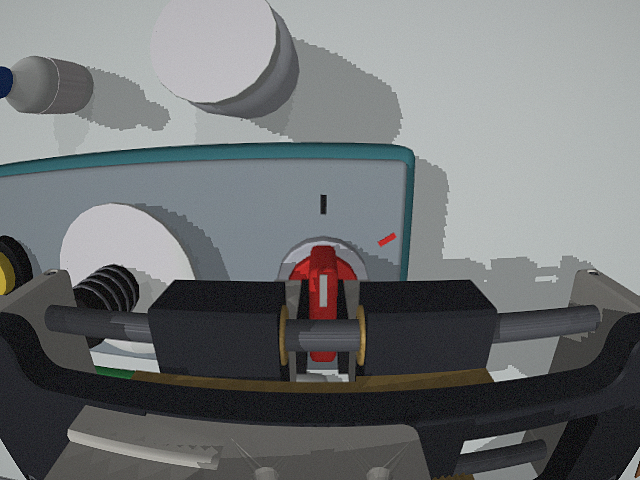

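Gripped at 11.4 mm. Twisting clockwise to about 59°, which is just past the 57.3° stop.

```bash
python3 -m inch '[[[0,-0.005,0,0,0,-0.055],[0,-0.005,0,0,0,-0.11],[0,-0.005,0,0,0,-0.165],[0,-0.005,0,0,0,-0.22],[0,-0.005,0,0,0,-0.275],[0,-0.005,0,0,0,-0.325],[0,-0.005,0,0,0,-0.325],[0,-0.005,0,0,0,-0.325]]]' 0 40
python3 - <<'E'
from h import *
s=arm.get_state();print(s['force'],s['moment'],s['width'],s['ee_rot'])
cv2.imwrite('pics/w4.png',arm.grab_frame('wrist'))
E
```

```text
t: 5.45
eef_pos: [0.5115, 0.014, 0.2655]
ee_rot: [3.14, -0.001, -1.294]
force: [-3.5, -4.5, 8.7]
width: 0.0115
[-3.54095384 -4.48096493  8.68106159] [-1.93559297  1.35995279  0.31281177] 0.011534954509137782 [ 3.14012658e+00 -1.44148393e-03 -1.29400714e+00]
```

View pics/w4.png

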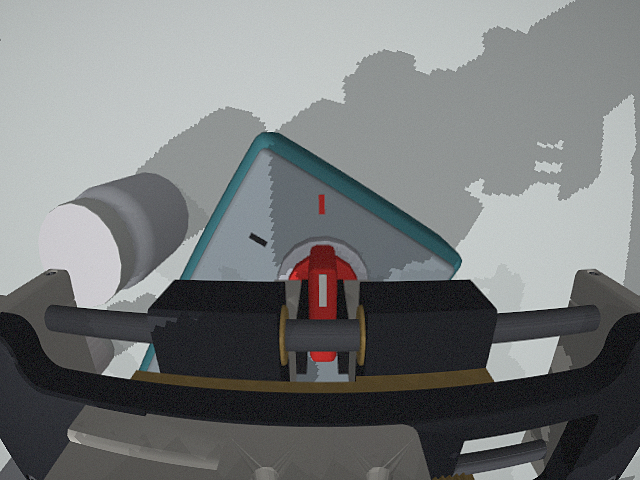

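Bar is lined up with the red stop tick at (321,204) after 1.02 rad of turn. Letting go by opening the jaws wide so the bar can swing back.

```bash
python3 -m inch '[[[0,0,0,0,0,0],[0,0,0,0,0,0],[0,0,0,0,0,0],[0,0,0,0,0,0],[0,0,0,0,0,0],[0,0,0,0,0,0]]]' 70 40
python3 - <<'E'
from h import *
s=arm.get_state();print(s['force'],s['moment'],s['width'],s['ee_rot'])
cv2.imwrite('pics/w5.png',arm.grab_frame('wrist'))
E
```

```text
t: 6.25
eef_pos: [0.5121, 0.0151, 0.2647]
ee_rot: [-3.141, 0.0, -1.295]
force: [-1.1, -0.6, 1.0]
width: 0.0657
[-1.12502484 -0.62872065  1.03513441] [0.02787855 0.11514018 0.00106236] 0.06574487127419915 [-3.14108253e+00  3.53616102e-04 -1.29486913e+00]
```

View pics/w5.png

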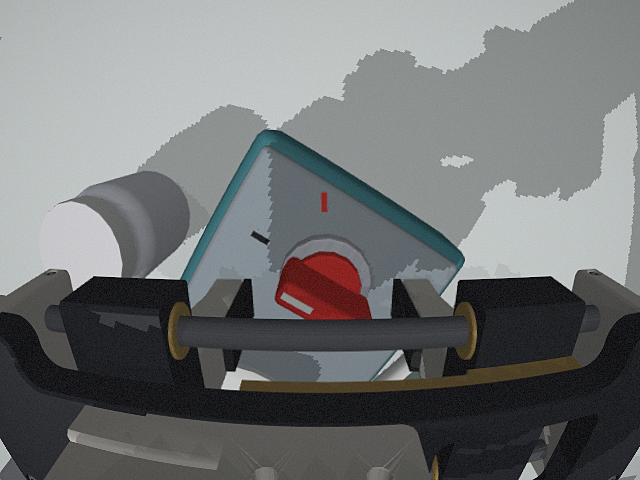

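The key has sprung back: its white stripe points at the black rest tick at (259,237). Lifting, closing the fingers, turning the jaws across the lamp and moving near the button.

```bash
python3 -m inch '[[[0,0,0.3,0,0,0],[0,0,0.6,0,0,0],[0.1,0.3,0.7,0,0,-0.06],[0.2,0.6,0.7,0,0,-0.12],[0.3,0.9,0.7,0,0,-0.178],[0.3,0.9,0.7,0,0,-0.178],[0.3,0.9,0.7,0,0,-0.178]]]' 70 20
python3 -m inch '[[[0,-0.15,0,0,0,0],[0,-0.15,0,0,0,0],[0,-0.15,0,0,0,0],[0,-0.15,0,0,0,0]]]' 0 20
python3 - <<'E'
from h import *
p=arm.camera_params('wrist');np.save('wp6.npy',p['pose'])
cv2.imwrite('pics/w6.png',arm.grab_frame('wrist'))
s=arm.get_state();print(s['eef_pos'],s['force'],s['ee_rot'],s['t'],s['width'])
E
```

```text
t: 7.18
eef_pos: [0.5719, 0.1954, 0.404]
ee_rot: [3.141, -0.001, -1.852]
force: [0.3, 0.3, 0.3]
width: 0.0703
t: 7.68
eef_pos: [0.5719, 0.1647, 0.4049]
ee_rot: [-3.141, 0.0, -1.854]
force: [-0.0, -0.2, -0.6]
width: 0.0355
[0.57192463 0.16485052 0.40481417] [-0.21877181 -0.44451157  0.32536729] [-3.14142305e+00  2.62936114e-04 -1.85401044e+00] 7.725 0.031399126867589736
```

View pics/w6.png

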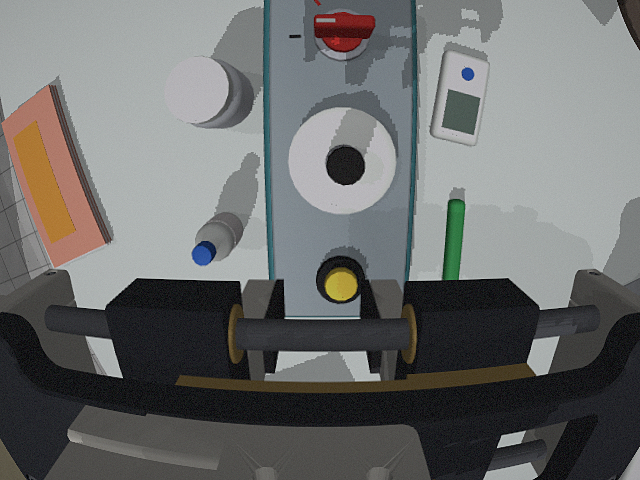

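```bash
python3 - <<'E'
from h import *
def P(n,f=None):
    p=arm.camera_params(n)
    if f is not None:p['pose']=np.load(f)
    return p
fr=[('scene','pics/scene0.png',None,(380,440,250,300)),('side','pics/side0.png',None,(220,262,275,310)),('wrist','pics/w1.png','wp.npy',(70,130,195,255)),('wrist','pics/w6.png','wp6.npy',(310,370,255,310))]
R=[]
for n,f,w,(a,b,c,d) in fr:
    im=cv2.imread(f);h=cv2.cvtColor(im,cv2.COLOR_BGR2HSV)
    m=(h[...,0]>18)&(h[...,0]<38)&(h[...,1]>110)&(h[...,2]>60); k=np.zeros_like(m);k[c:d,a:b]=1;m&=k
    v,u=np.nonzero(m); print(f,u.mean(),v.mean(),len(u),u.min(),u.max(),v.min(),v.max()); R.append(ray(n,(u.mean(),v.mean()),P(n,w)))
def tri2(R):
    A=np.zeros((3,3));b=np.zeros(3)
    for o,v in R:
        M=np.eye(3)-np.outer(v,v);A+=M;b+=M@o
    x=np.linalg.solve(A,b); return x.round(4),[round(np.linalg.norm((np.eye(3)-np.outer(v,v))@(x-o))*1e3,1) for o,v in R]
print('btn',tri2(R),tri2(R[2:]),tri2(R[:2]))
p1=P('wrist','wp.npy');p6=P('wrist','wp6.npy')
print('grip top',tri2([ray('wrist',(182,241),p1),ray('wrist',(346,165),p6)]))
print('griptop z.124',onz('wrist',(346,165),.124,p6),'disc',onz('wrist',(342.5,160.5),.08,p6),'btn .085',onz('wrist',(341,285),.085,p6))
E
```

```text
pics/scene0.png 406.5 268.325 120 401 413 263 274
pics/side0.png 240.6793893129771 289.4961832061069 131 234 247 284 295
pics/w1.png 98.46366279069767 225.65843023255815 688 85 112 210 241
pics/w6.png 340.5701459034792 283.94163860830525 891 324 357 268 300
btn (array([0.5727, 0.2263, 0.0754]), [np.float64(0.6), np.float64(1.6), np.float64(0.8), np.float64(0.9)]) (array([0.5723, 0.2256, 0.0752]), [np.float64(0.1), np.float64(0.1)]) (array([0.5733, 0.2271, 0.0768]), [np.float64(0.4), np.float64(0.4)])
grip top (array([0.5412, 0.119 , 0.1234]), [np.float64(0.3), np.float64(0.3)])
griptop z.124 [0.54095583 0.11883317 0.124     ] disc [0.54111703 0.11909457 0.08      ] btn .085 [0.57142741 0.22239049 0.085     ]
```

Button top is at about (0.572, 0.226, 0.077) and the grip axis at (0.541, 0.119). Moving over the button and down to a hover.

```bash
python3 -m inch '[[[0,0.3,0,0,0,0],[0,0.305,-0.3,0,0,0],[0,0.305,-0.6,0,0,0],[0,0.305,-0.67,0,0,0],[0,0.305,-0.67,0,0,0]]]' 0 20
python3 - <<'E'
from h import *
cv2.imwrite('pics/w7.png',arm.grab_frame('wrist'))
c=arm.grab_frame('side')[190:340,180:380];cv2.imwrite('pics/s7.png',cv2.resize(c,None,fx=3.5,fy=3.5))
s=arm.get_state();print(s['eef_pos'],s['force'],s['width'])
E
```

```text
t: 8.35
eef_pos: [0.5724, 0.2261, 0.271]
ee_rot: [3.142, -0.001, -1.854]
force: [0.7, 0.4, -0.3]
width: 0.0003
[0.57298991 0.22641663 0.27312247] [0.21723359 0.91390035 0.62530551] -8.380233921692886e-06
```

View pics/s7.png

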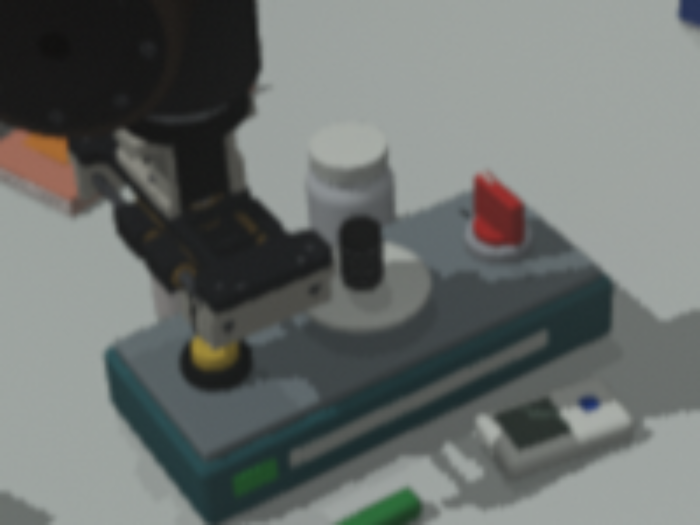

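View pics/w7.png

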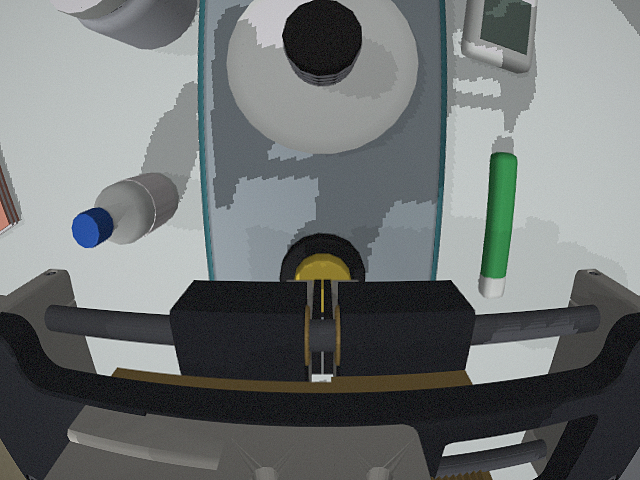

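Closed fingertips are above the button, and the path of the grip is clear of the gripper body. Pressing in small steps.

```bash
python3 -m inch '[[[0,0,-0.05,0,0,0],[0,0,-0.075,0,0,0],[0,0,-0.09,0,0,0],[0,0,-0.09,0,0,0]]]' 0 20
```

```text
t: 8.95
eef_pos: [0.5725, 0.2263, 0.2543]
ee_rot: [-3.14, 0.002, -1.853]
force: [-1.5, 0.2, 10.4]
width: 0.0002
```

```bash
python3 - <<'E'
from h import *
cv2.imwrite('pics/w8.png',arm.grab_frame('wrist'))
s=arm.get_state();print(s['eef_pos'],s['force'],s['t'])
E
```

```text
[0.57255231 0.22628842 0.2543396 ] [-1.72751733  1.20833006 11.20782733] 9.0
```

View pics/w8.png

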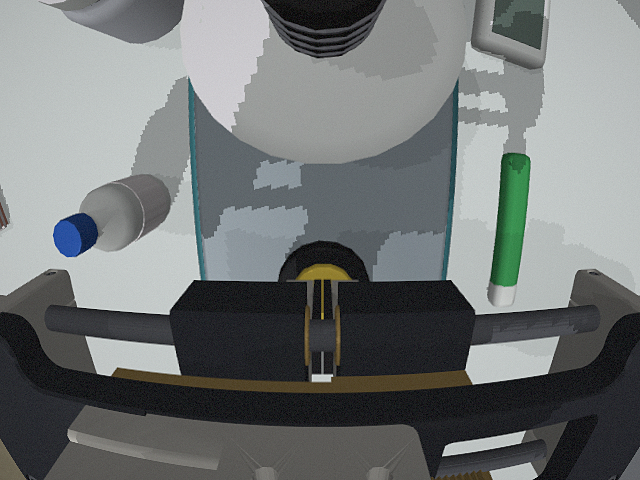

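The disc looks larger and nearer (lower edge now at row 163), so the head has popped. Lifting, opening, and moving over the grip.

```bash
python3 -m inch '[[[0,0,0.1,0,0,0],[0,0,0.4,0,0,0],[0,0,0.7,0,0,0],[-0.08,-0.25,0.83,0,0,0],[-0.157,-0.53,0.83,0,0,0],[-0.157,-0.53,0.83,0,0,0],[-0.157,-0.53,0.83,0,0,0]]]' 0 20
python3 -m inch '[[[0,0,0,0,0,0],[0,0,0,0,0,0],[0,0,0,0,0,0],[0,0,0,0,0,0],[0,0,0,0,0,0]]]' 64 20
python3 - <<'E'
from h import *
cv2.imwrite('pics/w9.png',arm.grab_frame('wrist'))
p=arm.camera_params('wrist')
c=arm.grab_frame('side')[190:340,200:400];cv2.imwrite('pics/s9.png',cv2.resize(c,None,fx=3.5,fy=3.5))
s=arm.get_state();print(s['eef_pos'],s['force'],s['t'],s['width'])
print(proj('wrist',[[.541,.119,.169],[.541,.119,.125],[.5115,.0145,.108]],p))
E
```

```text
t: 9.88
eef_pos: [0.5404, 0.1195, 0.4187]
ee_rot: [3.142, 0.0, -1.855]
force: [-0.2, 0.2, 0.6]
width: 0.0004
t: 10.5
eef_pos: [0.5406, 0.1199, 0.4186]
ee_rot: [3.142, -0.0, -1.854]
force: [0.1, 0.0, 0.5]
width: 0.0451
[0.54058355 0.1198402  0.41866655] [ 0.08551335 -0.96639466 -0.96614648] 10.6 0.05271685585290971
[[320.90982324 249.69872681]
 [321.07804273 231.65815777]
 [319.71356824  89.42046362]]
```

View pics/w9.png

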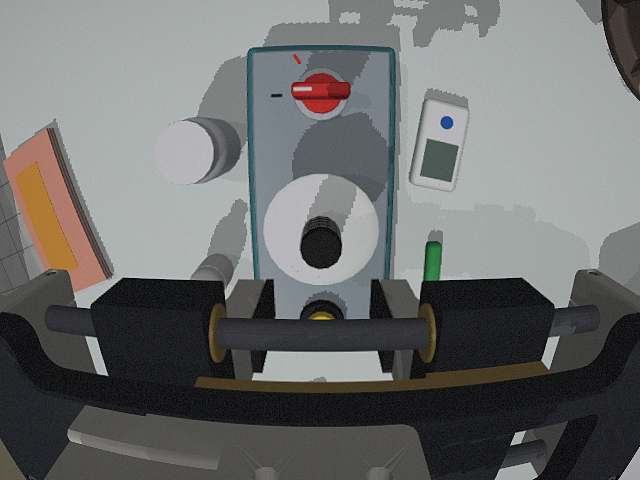

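View pics/s9.png

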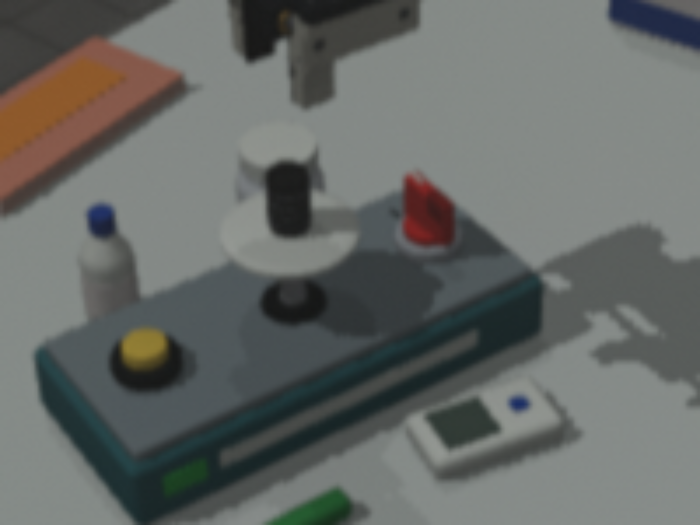

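The head is at the first stop: the grip top shows at about (321,250), matching the predicted (320.9,249.7). Descending and gripping.

```bash
python3 -m inch '[[[0,0,-0.25,0,0,0],[0,0,-0.45,0,0,0],[0,0,-0.53,0,0,0],[0,0,-0.53,0,0,0]]]' 64 35
python3 -m inch '[[[0,0,0,0,0,0],[0,0,0,0,0,0],[0,0,0,0,0,0],[0,0,0,0,0,0],[0,0,0,0,0,0]]]' 0 35
python3 - <<'E'
from h import *
cv2.imwrite('pics/w10.png',arm.grab_frame('wrist'))
c=arm.grab_frame('side')[190:340,200:400];cv2.imwrite('pics/s10.png',cv2.resize(c,None,fx=3.5,fy=3.5))
s=arm.get_state();print(s['eef_pos'],s['force'],s['t'],s['width'])
E
```

```text
t: 11.1
eef_pos: [0.5407, 0.1198, 0.3123]
ee_rot: [3.141, -0.001, -1.854]
force: [0.4, -0.9, 1.0]
width: 0.0638
t: 11.72
eef_pos: [0.541, 0.1198, 0.3131]
ee_rot: [-3.14, 0.0, -1.854]
force: [1.4, -1.0, 0.9]
width: 0.0273
[0.54101904 0.11982511 0.31314689] [ 2.68162038 -1.74256222  2.4893756 ] 11.825 0.02739444039491222
```

View pics/s10.png

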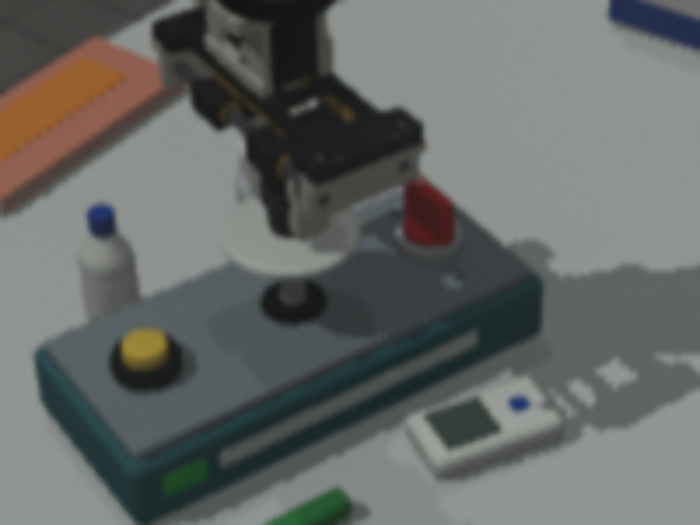

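Gripped at 27.4 mm on the stub. Pulling straight up.

```bash
python3 -m inch '[[[0,0,0.05,0,0,0],[0,0,0.1,0,0,0],[0,0,0.15,0,0,0],[0,0,0.2,0,0,0],[0,0,0.24,0,0,0],[0,0,0.27,0,0,0],[0,0,0.275,0,0,0],[0,0,0.275,0,0,0]]]' 0 35
python3 - <<'E'
from h import *
cv2.imwrite('pics/w11.png',arm.grab_frame('wrist'))
c=arm.grab_frame('side')[170:340,200:400];cv2.imwrite('pics/s11.png',cv2.resize(c,None,fx=3.5,fy=3.5))
s=arm.get_state();print(s['eef_pos'],s['force'],s['t'],s['width'])
E
```

```text
t: 12.82
eef_pos: [0.541, 0.1198, 0.3672]
ee_rot: [-3.141, 0.0, -1.854]
force: [6.5, -1.8, -6.1]
width: 0.0275
[0.54096586 0.11984596 0.36708251] [ 6.61247224 -2.30234033 -7.06159658] 12.925 0.027186794774430326
```

View pics/s11.png

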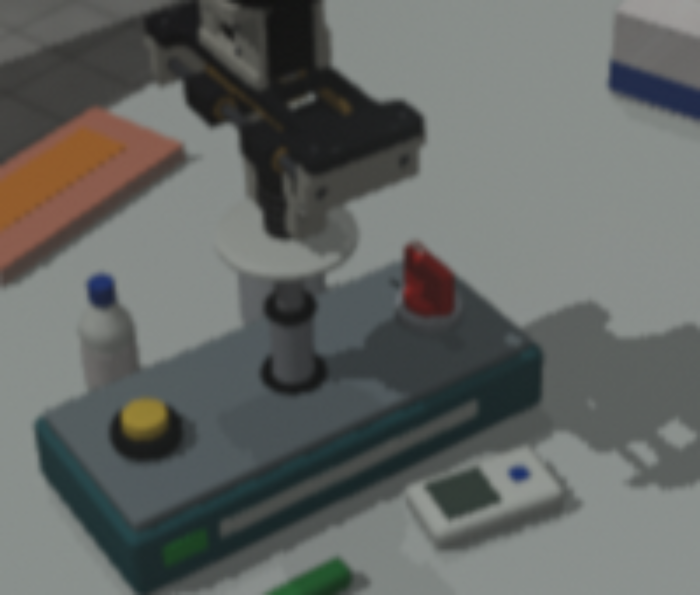

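```bash
python3 -m inch '[[[0,0,0.008,0,0,0],[0,0,0.016,0,0,0],[0,0,0.016,0,0,0],[0,0,0.016,0,0,0]]]' 0 40
```

```text
t: 13.42
eef_pos: [0.541, 0.1198, 0.3685]
ee_rot: [3.141, -0.001, -1.855]
force: [11.5, -2.4, -18.5]
width: 0.0271
```

The force jumped to −18.5 N with only 1.3 mm of extra rise, so the mast is at its second stop. I'll hold and check for slip before handing in.

```bash
python3 -m inch '[[[0,0,0,0,0,0],[0,0,0,0,0,0],[0,0,0,0,0,0],[0,0,0,0,0,0],[0,0,0,0,0,0],[0,0,0,0,0,0]]]'
python3 - <<'E'
from h import *
cv2.imwrite('pics/w12.png',arm.grab_frame('wrist'))
c=arm.grab_frame('side')[170:340,200:400];cv2.imwrite('pics/s12.png',cv2.resize(c,None,fx=3.5,fy=3.5))
s=arm.get_state();print(s['eef_pos'],s['force'],s['t'],s['width'])
E
```

```text
t: 14.18
eef_pos: [0.541, 0.1199, 0.3685]
ee_rot: [3.141, -0.001, -1.855]
force: [11.0, -2.5, -19.1]
width: 0.0275
[0.54098994 0.11985377 0.3684908 ] [ 11.9298515   -1.34240569 -17.51886845] 14.275 0.027642344233177362
```

View pics/s12.png

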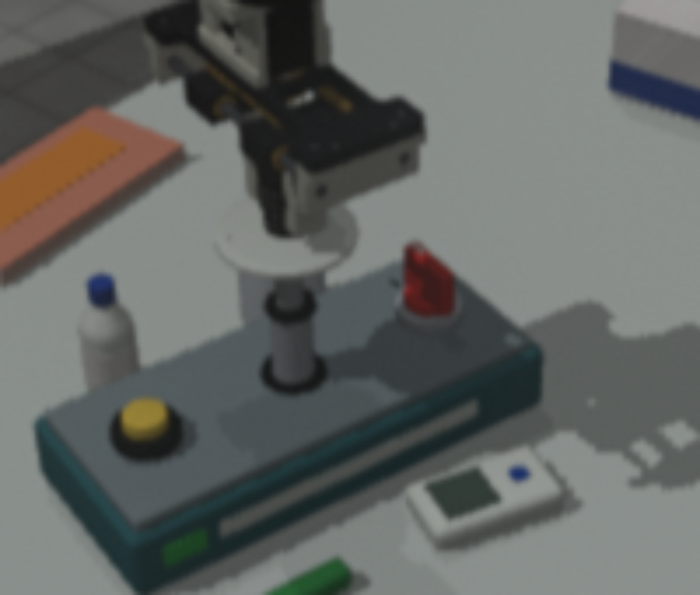

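View pics/w12.png

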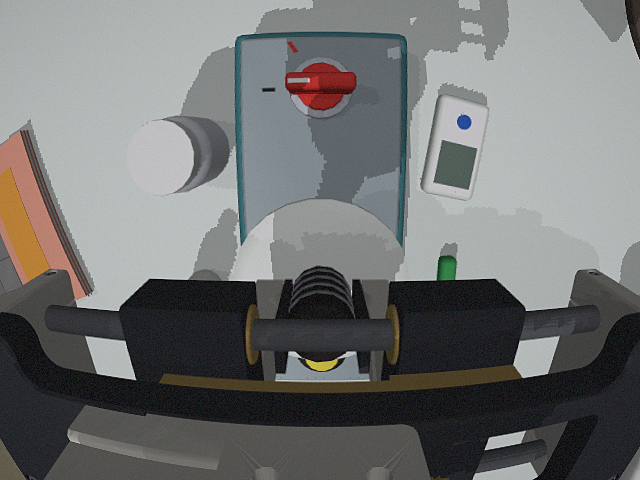

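The hold is steady: the mast is fully out, the key is at its rest tick (268,90), the button is up, and the bystanders in view haven't moved. Handing in.

```bash
python3 -c "
from station import arm
print(arm.job_done())"
```

```text
the job is handed in; nothing more can be done
None
```

The job is handed in at about 14.3 s of the 58 s allowed, with the gripper still holding the lamp head fully up. No verdict is reported.

- **Key:** I turned it clockwise by 1.02 rad to its stop and opened the jaws. It sprang back to the rest tick.
- **Button:** I pressed it with closed fingers at about 11 N, and the head popped to the first stop. The grip top appeared within a pixel of its predicted position.
- **Head:** I gripped the black stub at 40 N and pulled it up about 55 mm. At the second stop the force rose from 7 N to about 18 N, and it held for the next 0.75 s with no sign of slip.

In the last pictures the mast was fully out, the key was at rest and the button was up. The bystanders in view (dropper, cotton jar, meter, lancer) stood where they had been. I didn't check the glove box, tub lid and marker again at the end, but the arm worked well away from them.

- **Lamp position:** the first outline fit of the lamp was about 5 mm off. I corrected it with the wrist camera before touching anything.
- **Detector errors:** the detector took the button for the key in the side view and missed the button in the scene view, so I found both by colour and triangulation instead.
- **Sideways force:** about 12 N along x remained on the gripper while holding the head. It stayed steady.

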